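Stack the display riser and snap its knob on

TASK

Build up the cheese display riser: lay the large wooden disc over the stand's post flat on its base, then the small disc flat on top of it, and then press the wooden knob down onto the stud at the top of the post until it clicks and is fully home. Keep pressing the knob down firmly after the click and finish like that, still holding the pressure on it; do not let go. Leave the cheese wedge, the slicer, the price card and the jar where they are.

Things in the scene. Friction and masses are not known exactly. Their poses are not given: they have to be found in the camera images.
- stand: Riser stand, fixed to the counter; origin at the centre of its underside, on the post's axis, z up. Round marble base 110 mm across, 14 mm thick (top at z = 14 mm). Steel post on the axis: column 22 mm in diameter from z = 14 to 36 mm, tapering to 16 mm at z = 40 mm, then a narrower stud up to z = 61 mm.
- stud_tip (a point): Flat tip of the stud, on the post's axis, 61 mm above the stand's underside. The stud is 15 mm in diameter, tapering to 8 mm over its top 5 mm. Four small sprung balls round it, centred 7 mm below the tip, stand out to 22 mm across and are pushed in as the knob's lip passes over them.
- large_disc_center (a point): Larger of two flat light-wood discs, lying flat: 64 mm in diameter, 14 mm thick, with a 26 mm hole through its middle. The point is its centre, 7 mm above its underside; z is its axis. Laid on the stand's base, it is 21 mm above the stand's origin.
- small_disc_center (a point): Smaller of the two discs, lying flat: 50 mm in diameter, 14 mm thick, with the same 26 mm hole. The point is its centre, 7 mm above its underside; z is its axis. Laid on the large disc, it is 35 mm above the stand's origin. The two discs may swap places.
- knob_center (a point): Snap knob: dark wooden cylinder, 36 mm across, 44 tall, domed, upright, mouth down (18 mm opening flaring to 24, cavity 17 mm deep). Point: its centre, 22 mm above its lower rim; z: its axis. Over the stud: meets the balls 78 mm above the stand's origin, then 10 to 15 N push it on; past 73 it snaps down (click; tugs up to 14 N if held); bottoms on the stud's tip at 66 mm, fully home. Firm hold: about 10 N there.
- cheese_wedge_3: Bystander, to be left alone: wrapped wedge of pale cheese, 118x78x63 mm; origin at the centre of its underside.
- cheese_slicer_0: Bystander, to be left alone: cheese slicer with a wooden handle, 72x215x18 mm, lying flat; origin at the centre of its underside.
- price_stand: Bystander, to be left alone: little slate price card in a wooden foot, 24x70x64 mm; origin at the centre of its underside.
- mustard_jar: Bystander, to be left alone: jar with a white lid, 72 mm across, 94 mm tall; origin at the centre of its underside.
There are look-alikes about, which are no part of the job. Of the things that look like the part that bears knob_center, the smaller one is meant.

How it is judged (in metres and radians):
On the way, in this order (a step that is already met when the one before it is completed fails the run):
1. the large disc lies flat on the stand's base, round the post (horizontal distance between large_disc_center and stand below 0.005 m and z of large_disc_center in the frame of stand between 0.019 and 0.023 m and angle between large_disc_center's own z axis and vertical below 0.07 rad), for 0.2 s.
2. the small disc lies flat on the large disc, round the post (horizontal distance between small_disc_center and stand below 0.005 m and z of small_disc_center in the frame of stand between 0.033 and 0.037 m and angle between small_disc_center's own z axis and vertical below 0.07 rad), for 0.2 s.
3. the knob has snapped over the stud and is fully home (horizontal distance between knob_center and stand below 0.003 m and z of knob_center in the frame of stand between 0.064 and 0.0675 m and angle between knob_center's own z axis and vertical below 0.1 rad), for 0.1 s.
At the end, for the whole second after the job is handed in: Discs flat on the base, large below small, within 5 mm of the post's axis and 2 mm of their heights; knob upright on the stud, within 3 mm of the axis and 1.5 mm of fully home; the robot still pushing so that the knob bears on the stud with over 4 N through the last second (all of step 1 and all of step 2 and all of step 3 and contact force between knob and stand above 4 N); the arm keeps its last pose, push and grip.
It fails at once if the cheese wedge 3 is displaced (distance of cheese_wedge_3 from where it was at the start of the episode above 0.02 m).
It fails at once if the cheese slicer 0 is displaced (distance of cheese_slicer_0 from where it was at the start of the episode above 0.02 m).
It fails at once if the price stand is displaced (distance of price_stand from where it was at the start of the episode above 0.02 m).
It fails at once if the mustard jar is displaced (distance of mustard_jar from where it was at the start of the episode above 0.02 m).
It also fails if it takes over 72 s, if anything falls off the work surface, if the arm or the gripper's body presses on something with over 40 N, if the wrist force passes 120 N, or if a joint passes its speed limit or range.

ROBOT

A 6-joint arm with a two-finger parallel gripper is mounted at the origin on a cart in front of the work surface, level with it; the furniture and walls round the work are solid. World frame = base frame: x ahead of the robot, y to its left, z up, the work surface at z = 0. Lengths are in mm, angles in rad, forces in N, time in s.
With the tool pointing down it reaches from about 425 to 950 mm from the base axis. Payload 14.7 kg.
Tool frame: the origin (TCP) lies at the very end of the fingers, on their centre line; the grasp point (between the pads) lies ctrl.grasp_offset behind it (ctrl.grasp_offset is the distance from the TCP to the grasp point, in mm); z points along the fingers, y is the line along which they close (so a half turn about z gives the same grasp; the last joint's range is limited). The gripper opens to 85 mm and grips with 20 to 120 N. Pads are 22 mm wide; open, the fingers measure 114 mm over their backs; the gripper's body (76 mm by 85 mm) begins 54 mm behind the grasp point. The pads swing forward as they close: fully open they stand 13 mm farther back than shut.
Start: joints at [-1.37, 0.48, 1.596, -0, 1.065, -0.047], TCP at [159.443, -630.135, 231.297] pointing down, gripper open.
Joint ranges: [-2.75, 2.75], [-0.82, 2.05], [0.23, 2.67], [-1.56, 4.7], [0.09, 2.69], [-2.92, 2.92]. Speed limits (rad/s): [1.89, 1.89, 2.39, 3.01, 3.01, 3.01].

INTERFACE

Orientations are given as a rotation vector (axis times angle).
In Python, from plant import ctrl, gripper_open, close, solve_ik, state, optics, ticket gives the robot as it stands. Calls block until the motion is done:
- ctrl.move_to(position, orientation): joint-space move of the TCP to a pose.
- ctrl.servo_line(position, rotation=None, v=150, stop_force=None): straight line of the TCP; rotation=None keeps the orientation; v is the mean speed in mm/s. With stop_force (N) it stops when the force on the tool has changed by that much, and returns True; else False.
- ctrl.goto_joints(angles): joint-space move.
- gripper_open() and close(squeeze=None): open the fingers fully, or close them until they stop; squeeze is the grip in N (None keeps the last).
- ctrl.pause(seconds).
- solve_ik(position, orientation): joint angles nearest the present ones, or None.
- state(): the state.
- optics.capture(name): name is "side" or "top" or "wrist"; returns (picture, depth): 384x512x3 uint8, red, green, blue; 384x512 float32, mm along the optical axis (not along the pixel's ray), 0 where there is no reading.
- optics.camera_params(name): a dict with "mtx" (3x3 intrinsics, pixels), "rvec" (rotation vector, rad) and "tvec" (3), from world to camera coordinates, as OpenCV has them. Camera axes: x right, y down, z forward; pixel columns grow to the right and rows downward; lengths in mm; the calibration is good to about 2 mm. A picture is of the moment at which its call begins: read the wrist's pose just before it. camera_params takes no time and is no camera call; for the wrist camera it gives the pose at the moment of the call.
A pose or a line that the arm cannot do raises ctrl.Unreachable and nothing moves.
- ticket.job_done(): hands the job in; it is judged then, once.
The state is a dict: "time_s": time; "qpos": joint angles; "joint_vel": joint speeds; "tau": joint torques, N m; "tcp_pos": TCP position; "tool_rot": TCP orientation; "force": force on the tool from outside, world axes, zero at the start; "torque": the same for the moment, N m; "grip_width": finger opening in mm; "grip_force": force on a finger pad.
Only numpy, scipy, OpenCV 4.12 (cv2) and the standard library are available. Lean on these libraries where they do the work, as an engineer would, in place of code of your own. Each camera call takes 0.05 s, during which the arm holds its last target. There are 200 camera calls.

## Working session

There is one attempt and no reset: what is moved stays moved. The work goes in short steps, each a Python script; the robot and the scene stay as the last script left them, time stands still between calls to the robot, and variables do not carry over. Pictures are saved under pics/ and viewed, at most 10 in all, crops included, and the job is handed in when it is done.

```bash
ls; mkdir -p pics; python3 - <<'E'
from plant import ctrl,optics,state
import cv2,numpy as np
for n in ("top","side"):
    im,d=optics.capture(n); cv2.imwrite(f"pics/{n}0.png",cv2.resize(im[:,:,::-1],(768,576)))
    np.savez(f"pics/{n}0.npz",im=im,d=d)
    p=optics.camera_params(n);R=cv2.Rodrigues(np.array(p["rvec"],float))[0];print(n,p["mtx"],-R.T@np.ravel(p["tvec"]),R[2])
print(ctrl.grasp_offset,state())
E
```

```text
pics
top [[402.35072031   0.         253.41982902]
 [  0.         402.35072031 190.66389103]
 [  0.           0.           1.        ]] [ 477.54035222  -56.77335942 1366.00435568] [ 0.04038706  0.01115644 -0.99912182]
side [[468.63048291   0.         258.34400191]
 [  0.         468.63048291 194.80274595]
 [  0.           0.           1.        ]] [  722.2949002  -1342.06636862   631.82707907] [-0.13637848  0.90581382 -0.4011262 ]
18.700000000000003 {'time_s': 0.1, 'qpos': array([-1.36960541e+00,  4.80759885e-01,  1.59680059e+00, -2.23697207e-05,
        1.06508324e+00, -4.65909233e-02]), 'joint_vel': array([ 2.82238015e-04,  1.09415188e-04, -1.20562050e-04, -7.94635949e-04,
       -1.10011428e-03, -2.48839235e-05]), 'tau': array([ 1.51787863e-03, -9.52251506e+01, -4.31042862e+01, -2.50163930e-04,
        5.40746216e-03,  5.07463221e-05]), 'tcp_pos': array([ 159.3628558 , -629.79361147,  230.74638442]), 'tool_rot': array([-3.11647288e+00, -3.88107485e-01,  1.58082570e-04]), 'force': array([-0.42837359, -0.29065615, -0.89877262]), 'torque': array([-0.05984067, -0.00041178,  0.01403342]), 'grip_force': 0.0, 'grip_width': 85.27434234817102}
```

View pics/top0.png

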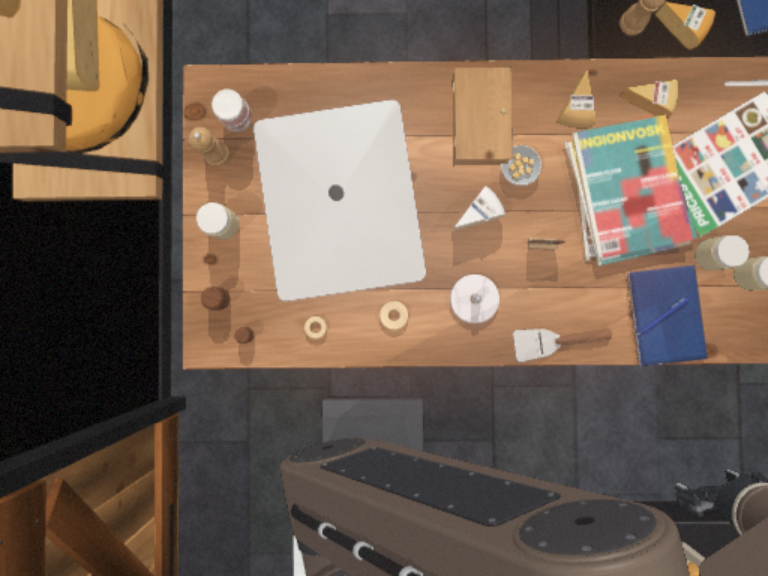

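View pics/side0.png

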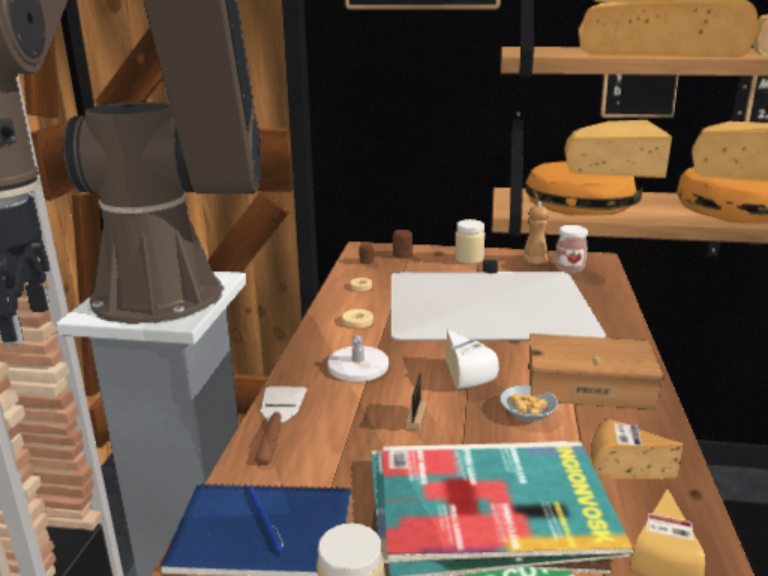

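The top view (768-px scale) shows the stand at (475,299), the large disc at (394,316) and the small disc at (315,328). Two things could be the knob: dark cylinders at (244,335), the smaller, and (215,298), the bigger look-alike. The flat dark spots at (210,258) and (195,111) are wood knots. I choose the smaller one at (244,335). In the side view it is at (366,253) and the look-alike at (402,243).

```bash
cat > h.py <<'E'
from plant import *
import cv2,numpy as np
from scipy.spatial.transform import Rotation as Ro
def cam(n):
    p=optics.camera_params(n);R=cv2.Rodrigues(np.array(p["rvec"],float))[0]
    return np.array(p["mtx"]),R,-R.T@np.ravel(p["tvec"])
def cloud(d,c):
    K,R,o=c;v,u=np.mgrid[:d.shape[0],:d.shape[1]]
    P=np.stack([(u-K[0,2])/K[0,0]*d,(v-K[1,2])/K[1,1]*d,d],-1)
    return P@R+o
def plane(uv,z,c):
    K,R,o=c;r=np.linalg.inv(K)@[uv[0],uv[1],1]@R
    return o+r*(z-o[2])/r[2]
def down(a): # tool z down, finger closing axis (y) at angle a from world y
    return (Ro.from_euler('z',a)*Ro.from_euler('x',np.pi)).as_rotvec()
E
python3 - <<'E'
from h import *
c=cam("top");f=np.load("pics/top0.npz");im,d=f["im"],f["d"];P=cloud(d,c)
hsv=cv2.cvtColor(im,cv2.COLOR_RGB2HSV)
# table calibration
print("table z",[P[int(y/1.5),int(x/1.5)].round(1) for x,y in((350,350),(440,350),(280,310),(440,200))])
for n,(x,y),r in(("stand",(475,299),30),("large",(394,316),20),("small",(315,328),16),("knob",(244,335),14),("big",(215,298),18)):
    x,y=x/1.5,y/1.5;r=int(r/1.5)
    s=np.s_[int(y)-r:int(y)+r+1,int(x)-r:int(x)+r+1]
    p=P[s].reshape(-1,3);q=p[p[:,2]>8]
    m=(P[s][...,2]>7).astype(np.uint8)
    k,_=cv2.findContours(m,cv2.RETR_EXTERNAL,cv2.CHAIN_APPROX_NONE);k=max(k,key=cv2.contourArea)
    e=cv2.minEnclosingCircle(k);uv=np.array(e[0])+[int(x)-r,int(y)-r]
    print(n,"uv",uv.round(1),"rpx",round(e[1],1),"z90",np.percentile(q[:,2],[50,95]).round(1),"median",q.mean(0).round(1),"pl14",plane(uv,14,c).round(1))
s=im[180:245,125:290];cv2.imwrite("pics/crop1.png",cv2.resize(s[:,:,::-1],None,fx=4.8,fy=4.8,interpolation=cv2.INTER_CUBIC))
E
```

```text
table z [array([ 3.901e+02,  2.920e+01, -3.000e-01]), array([ 388. , -173.9,   -1.2]), array([483.1, 187.9,   1.7]), array([ 728.9, -179.1,   -3.6])]
stand uv [316.3 198.8] rpx 17.5 z90 [14.5 36.2] median [ 502.9 -249.5   30.6] pl14 [ 502.4 -252.2   14. ]
large uv [262.3 209.7] rpx 9.5 z90 [14.6 18.8] median [467.7 -70.6  14.5] pl14 [468.  -70.8  14. ]
small uv [209.8 217.3] rpx 7.8 z90 [14.6 20.5] median [443.5 101.6  44.7] pl14 [444.4 105.9  14. ]
knob uv [162.5 223. ] rpx 6.5 z90 [42.7 47.6] median [427.9 259.4  39.8] pl14 [426.8 265.1  14. ]
big uv [143.  198.5] rpx 9.3 z90 [61.2 66.8] median [509.4 315.8  64.9] pl14 [509.9 330.9  14. ]
```

View pics/crop1.png

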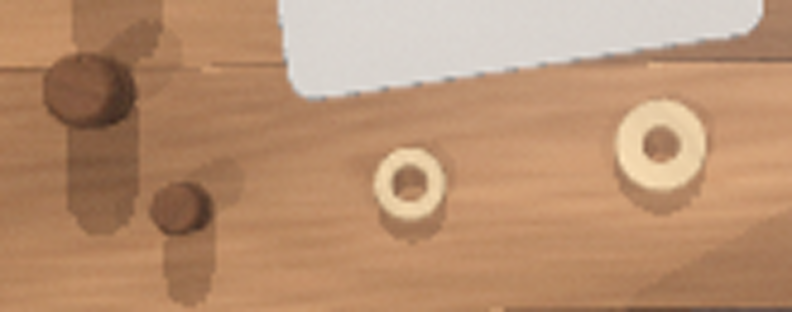

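The crop confirms it: the small dark cylinder at crop (182,208) is 44 mm tall by depth, and the bigger one at (90,90) is about 62 mm. Both light rings are there too, and their sizes match. Next I'll look at them with the wrist camera, from the same tool orientation at the stand and at each part.

```bash
python3 - <<'E'
from h import *
A=down(0)
for n,p in(("large",(468,-71,200)),("stand",(502,-251,200))):
    ctrl.move_to(np.array(p,float),A);ctrl.pause(.3)
    c=cam("wrist");im,d=optics.capture("wrist");np.savez(f"pics/w_{n}.npz",im=im,d=d,K=c[0],R=c[1],o=c[2])
    cv2.imwrite(f"pics/w_{n}.png",im[:,:,::-1]);print(n,state()["tcp_pos"],state()["qpos"].round(2),c[2],c[1][2],state()["time_s"])
a=cv2.imread("pics/w_large.png");b=cv2.imread("pics/w_stand.png")
cv2.imwrite("pics/w2.png",cv2.resize(np.hstack([a,b]),(800,300)))
for p in((444,106,200),(444,106,5),(428,258,200),(428,258,30),(502,-251,20)):
    q=solve_ik(np.array(p,float),A);print(p,None if q is None else np.round(q,2))
E
```

```text
large [468.03092347 -71.20859353 199.98537464] [-0.22  0.28  2.02 -0.    0.84  1.36] [550.5638125  -71.24546857 342.76688642] [-3.23397778e-01 -3.39509061e-04 -9.46263051e-01] 2.7333
stand [ 502.131858   -250.30571169  200.12909186] [-0.52  0.39  1.84  0.    0.91  1.05] [ 584.67141945 -249.98245589  342.97039861] [-3.23256055e-01 -9.13849989e-04 -9.46311095e-01] 3.8417
(444, 106, 200) [ 0.17  0.25  2.06 -0.    0.83  1.74]
(444, 106, 5) [ 0.17  0.61  2.2  -0.    0.33  1.74]
(428, 258, 200) [ 0.48  0.31  1.97 -0.    0.86  2.05]
(428, 258, 30) [ 0.48  0.59  2.09 -0.    0.46  2.05]
(502, -251, 20) [-0.52  0.65  1.96 -0.    0.53  1.05]
```

View pics/w2.png

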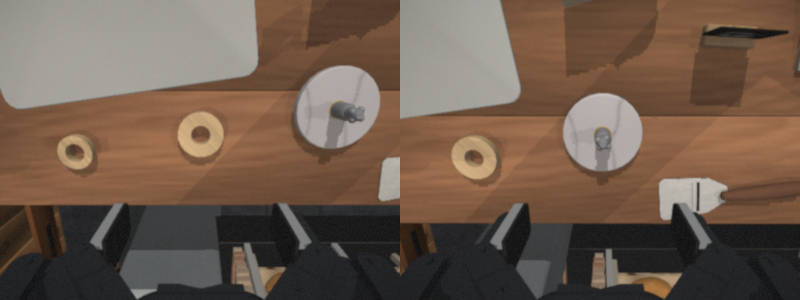

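Left: the large disc at wrist pixel (256,171), with the stand to its right. Right: the stand base at (256,169), the price card at upper right and the slicer at lower right. I'll measure both from the depth masks.

```bash
cat >> h.py <<'E'
def blob(im,d,c,guess,r,zlo,zhi,zt):
    """points with height zlo..zhi within r of guess: outline circle centre on plane zt, diameter, mean"""
    P=cloud(d,c);m=((P[...,2]>zlo)&(P[...,2]<zhi)&(np.hypot(P[...,0]-guess[0],P[...,1]-guess[1])<r)&(d>0)).astype(np.uint8)
    m=cv2.morphologyEx(m,cv2.MORPH_CLOSE,np.ones((3,3)))
    k=max(cv2.findContours(m,cv2.RETR_EXTERNAL,cv2.CHAIN_APPROX_NONE)[0],key=cv2.contourArea)
    h=cv2.convexHull(k)[:,0]
    q=np.array([plane(x,zt,c)[:2] for x in h])
    e=cv2.fitEllipse(q.astype(np.float32).reshape(-1,1,2));mm=P[m>0]
    return np.array(e[0]).round(1),np.round(e[1],1),round(float(np.median(mm[:,2])),1)
def shot():
    ctrl.pause(.3);c=cam("wrist");im,d=optics.capture("wrist");return im,d,c
E
python3 - <<'E'
from h import *
for n,objs in(("large",(("large",(468,-71),45,9,18,14),("stand",(502,-251),75,9,18,14))),("stand",(("stand",(502,-251),75,9,18,14),("large",(468,-71),45,9,18,14),("stud",(502,-251),20,56,66,61)))):
    f=np.load(f"pics/w_{n}.npz");c=(f["K"],f["R"],f["o"])
    P=cloud(f["d"],c);print(n,"table",P[250,256],P[100,300])
    for o in objs: print(o[0],blob(f["im"],f["d"],c,*o[1:]))
E
```

```text
large table [366.0186142  -70.93834606  -1.10185349] [ 540.16557253 -116.63049459   -0.96940414]
large (array([467. , -71.6]), array([62.9, 63.5]), 14.0)
stand (array([ 501.9, -251.6]), array([108.5, 110.5]), 14.1)
stand table [ 401.08461304 -249.9982969     0.76585157] [ 574.38993523 -295.44546648   -1.16047119]
stand (array([ 502.1, -253.2]), array([108.3, 108.8]), 14.1)
large (array([467.3, -73.2]), array([63.1, 65.7]), 13.9)
stud (array([ 502.9, -253.3]), array([19. , 19.9]), 58.3)
```

Large disc at (467.2,−72) and stand at (502.3,−252.8). Heights and diameters match the description. Grasping the large disc.

```bash
python3 - <<'E'
from h import *
A=down(0)
x,y=467.2,-72
ctrl.move_to(np.array([x,y,80.]),A)
print(ctrl.servo_line(np.array([x,y,2.5]),v=60,stop_force=8)); print(state()["tcp_pos"])
close(squeeze=40);s=state();print(s["grip_width"],s["grip_force"],s["tcp_pos"],s["force"])
ctrl.servo_line(np.array([x,y,130.]),v=120)
ctrl.servo_line(np.array([502.3,-252.5,130.]),v=150)
im,d,c=shot();cv2.imwrite("pics/hold1.png",im[:,:,::-1]);np.savez("pics/hold1.npz",im=im,d=d,K=c[0],R=c[1],o=c[2])
s=state();print(s["grip_width"],s["tcp_pos"],s["time_s"])
P=cloud(d,c);print(P[250:384:15,200:320:20,2].round(0))
E
```

```text
False
[467.45258478 -72.04526864   2.81000863]
61.61267352199832 38.17257799208164 [467.42471605 -72.02387754   3.33401402] [-3.43483843  0.52614869 21.95418683]
61.21704541412687 [ 502.32289614 -252.27006902  130.06446624] 9.475
[[ 139.  140.  141.   -0.  140.  140.]
 [ 141.  140.   -0.    2.   -0.  140.]
 [ 140.  140.  131.   -1.  137.  141.]
 [ 141.  141.  140.  139.  140.  141.]
 [   1.  139.  141.  141.  140.  140.]
 [-335. -666. -662.  140. -660. -663.]
 [-324. -629. -630. -630. -627. -630.]
 [-311. -629. -626. -568. -629. -627.]
 [-303.  205.  205.  206.  206.  206.]]
```

View pics/hold1.png

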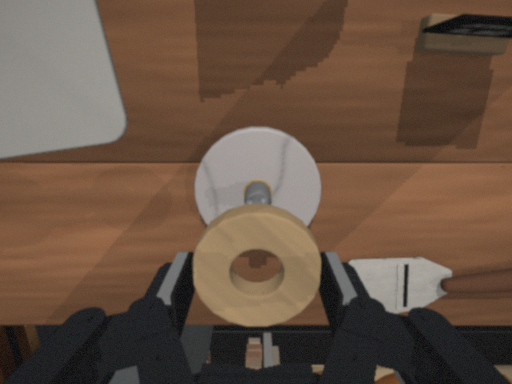

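The disc is held level at (257,265), its top at z≈140, with the stud behind it at (257,193). I'll measure the disc and the stand in this same view and correct.

```bash
python3 - <<'E'
from h import *
f=np.load("pics/hold1.npz");c=(f["K"],f["R"],f["o"]);im,d=f["im"],f["d"]
t=state()["tcp_pos"]
hd=blob(im,d,c,t[:2],42,137,145,140.5);P=cloud(d,c)
# hsv mask for the disc
m=cv2.inRange(cv2.cvtColor(im,cv2.COLOR_RGB2HSV),(10,60,120),(30,255,255));m[:205]=0;m[330:]=0;m[:,:190]=0;m[:,325:]=0
m&=((P[...,2]>137)&(P[...,2]<145)).astype(np.uint8)*255
k=max(cv2.findContours(m,cv2.RETR_EXTERNAL,cv2.CHAIN_APPROX_NONE)[0],key=cv2.contourArea)
q=np.array([plane(x,140.5,c)[:2] for x in cv2.convexHull(k)[:,0]],np.float32)
print("held",hd,"colour",cv2.minEnclosingCircle(q),cv2.fitEllipse(q))
p=P[m>0];A_=np.c_[p[:,:2]-t[:2],np.ones(len(p))];print("tilt",np.linalg.lstsq(A_,p[:,2],rcond=None)[0])
print("stand",blob(im,d,c,(502,-252),75,9,18,14),"stud",blob(im,d,c,(502,-252),20,56,66,61),"tcp",t)
E
```

```text
held (array([ 502.6, -252.2]), array([61.7, 76. ]), 140.4) colour ((502.4559020996094, -252.2574462890625), 32.23896789550781) ((502.21124267578125, -252.24331665039062), (62.04805374145508, 64.52395629882812), 88.33068084716797)
tilt [-3.17729664e-03 -3.37662069e-05  1.40355340e+02]
stand (array([ 502.5, -253.2]), array([108.3, 108.5]), 14.1) stud (array([ 509.2, -253. ]), array([ 6.7, 15.5]), 57.1) tcp [ 502.32289614 -252.27006902  130.06446624]
```

```bash
python3 - <<'E'
from h import *
T=np.array([502.4,-253.0,130.])
ctrl.servo_line(T,v=60);T[2]=60;ctrl.servo_line(T,v=100)
T[2]=17;r=ctrl.servo_line(T,v=40,stop_force=12);s=state();print(r,s["tcp_pos"],s["force"],s["grip_width"])
if s["tcp_pos"][2]<20:
    gripper_open();T[2]=90;ctrl.servo_line(T,v=150)
    ctrl.move_to(np.array([502.4,-253.,200]),down(0))
    im,d,c=shot();cv2.imwrite("pics/laid1.png",im[:,:,::-1])
    print("disc",blob(im,d,c,(502,-252),40,24,33,28),"base",blob(im,d,c,(502,-252),75,9,18,14))
    x,y=443.5,104;ctrl.move_to(np.array([x,y,200.]),down(0));im,d,c=shot();np.savez("pics/w_small.npz",im=im,d=d)
    print("small",blob(im,d,c,(x,y),38,9,18,14),state()["time_s"])
E
```

```text
True [ 502.15042263 -252.85491166   17.63788048] [-1.97093437  0.54239415  9.98172062] 61.144530140388774
disc (array([ 501.6, -253. ]), array([62.8, 63.4]), 28.0) base (array([ 502.1, -253.2]), array([108.4, 108.8]), 14.0)
small (array([441.6, 104.7]), array([49.1, 49.7]), 13.9) 15.1583
```

The large disc is flat, its top at 28 mm and centred. Now the small disc.

```bash
python3 - <<'E'
from h import *
A=down(0);x,y=441.8,104.7
ctrl.move_to(np.array([x,y,80.]),A)
print(ctrl.servo_line(np.array([x,y,2.5]),v=60,stop_force=8))
close(squeeze=40);s=state();print(s["grip_width"],s["grip_force"],s["tcp_pos"],s["force"])
ctrl.servo_line(np.array([x,y,140.]),v=150)
ctrl.move_to(np.array([502.4,-253,140.]),A)
im,d,c=shot();cv2.imwrite("pics/hold2.png",im[:,:,::-1])
t=state()["tcp_pos"];P=cloud(d,c)
m=((P[...,2]>146)&(P[...,2]<155)&(np.hypot(P[...,0]-t[0],P[...,1]-t[1])<28)).astype(np.uint8)
m&=(cv2.inRange(cv2.cvtColor(im,cv2.COLOR_RGB2HSV),(10,60,120),(30,255,255))>0).astype(np.uint8)
p=P[m>0];zt=np.median(p[:,2]);k=max(cv2.findContours(m,cv2.RETR_EXTERNAL,cv2.CHAIN_APPROX_NONE)[0],key=cv2.contourArea)
q=np.array([plane(u,zt,c)[:2] for u in cv2.convexHull(k)[:,0]],np.float32)
print("held",zt,cv2.minEnclosingCircle(q),cv2.fitEllipse(q),"tilt",np.linalg.lstsq(np.c_[p[:,:2]-t[:2],np.ones(len(p))],p[:,2],rcond=None)[0])
print("base",blob(im,d,c,(502,-252),75,9,18,14),"tcp",t,state()["grip_width"],state()["time_s"])
E
```

```text
False
48.46307946045607 38.16833244636655 [441.94802103 104.74376264   3.10309979] [-2.67869299 -0.07951473 17.70686339]
held 150.72770671182562 ((503.2498779296875, -252.20204162597656), 25.867956161499023) ((502.9605407714844, -252.2670135498047), (48.01564025878906, 51.57570266723633), 91.60736083984375) tilt [-7.54118064e-03 -1.76105558e-04  1.50542522e+02]
base (array([ 502.2, -253.2]), array([108.3, 108.9]), 14.1) tcp [ 502.60392831 -252.48065863  140.1019218 ] 47.98778582403969 20.3833
```

View pics/hold2.png

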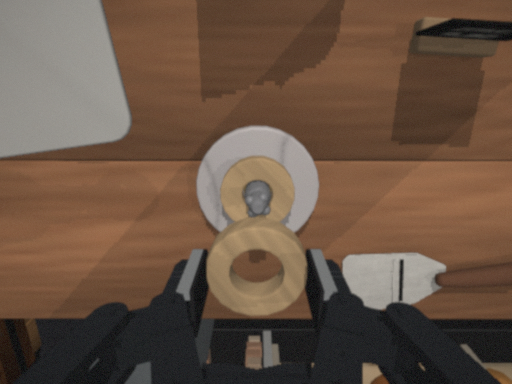

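The small disc is held level at (258,265), with the large disc flat round the post at (257,190). Laying it, then looking at the knob.

```bash
python3 - <<'E'
from h import *
T=np.array([502.0,-253.0,140.])
ctrl.servo_line(T,v=60);T[2]=74;ctrl.servo_line(T,v=100)
T[2]=30.5;r=ctrl.servo_line(T,v=40,stop_force=12);s=state();print(r,s["tcp_pos"],s["force"],s["grip_width"])
if s["tcp_pos"][2]<34:
    gripper_open();T[2]=100;ctrl.servo_line(T,v=150)
    ctrl.move_to(np.array([502.4,-253.,200]),down(0))
    im,d,c=shot();cv2.imwrite("pics/laid2.png",im[:,:,::-1])
    print("small",blob(im,d,c,(502,-252),30,38,46,42),"large",blob(im,d,c,(502,-252),40,24,33,28),"base",blob(im,d,c,(502,-252),75,9,18,14),"stud",blob(im,d,c,(502,-252),20,57,66,61))
    x,y=428,258;ctrl.move_to(np.array([x,y,200.]),down(0));im,d,c=shot();cv2.imwrite("pics/w_knob.png",im[:,:,::-1])
    P=cloud(d,c);m=(P[...,2]>5)&(np.hypot(P[...,0]-x,P[...,1]-y)<40);p=P[m]
    print("knob n",len(p),"x",np.percentile(p[:,0],[1,99]),"y",np.percentile(p[:,1],[1,99]),"z",np.percentile(p[:,2],[1,50,99]))
    q=p[p[:,2]>38];print("top",q.mean(0),q.min(0),q.max(0),state()["time_s"])
E
```

```text
True [ 501.74861417 -252.88198908   31.28291614] [-1.72851569  0.415003   10.42734889] 47.76891941825344
small (array([ 501.3, -253.2]), array([49.2, 49.3]), 42.0) large (array([ 501.6, -253. ]), array([62.8, 63.4]), 28.0) base (array([ 502.1, -253.2]), array([108.5, 108.7]), 14.1) stud (array([ 503. , -253.2]), array([17. , 20.8]), 58.7)
knob n 7763 x [414.79209997 445.62494534] y [221.8802161  294.28545763] z [ 17.65050062 278.28831262 285.72757898]
top [440.1655572  258.81675838 250.27927224] [408.96718892 219.45187288  38.22521363] [446.42984396 296.36825728 286.72762839] 26.575
```

View pics/w_knob.png

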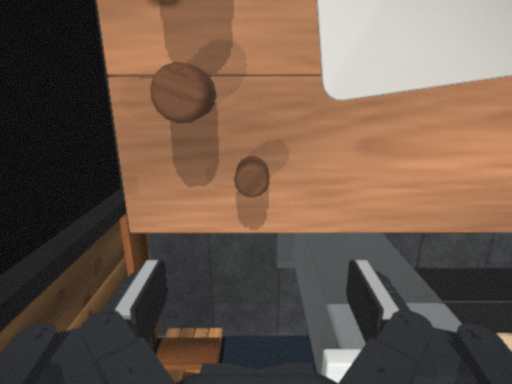

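The knob is at (252,176) and the bigger look-alike at (183,92). Both discs are laid, their tops at 28 and 42 mm. I'll limit the measurement to z<55 to leave out the gripper's own points, then grasp.

```bash
python3 - <<'E'
from h import *
im,d,c=shot();P=cloud(d,c)
m=(P[...,2]>6)&(P[...,2]<55)&(np.hypot(P[...,0]-428,P[...,1]-258)<35);m[240:]=0;p=P[m]
print(len(p),"x",np.percentile(p[:,0],[1,99]),"y",np.percentile(p[:,1],[1,99]),"z",np.percentile(p[:,2],[1,50,99]))
w=p[(p[:,2]>8)&(p[:,2]<36)]
if len(w)>30:
    A=np.c_[2*w[:,:2],np.ones(len(w))];s=np.linalg.lstsq(A,(w[:,:2]**2).sum(1),rcond=None)[0];print("wall circle",s[:2],np.sqrt(s[2]+s[0]**2+s[1]**2),len(w))
mt=((P[...,2]>36)&m).astype(np.uint8);k=max(cv2.findContours(mt,0,1)[0],key=cv2.contourArea)
for z in(38,40,44):
    q=np.array([plane(u,z,c)[:2] for u in cv2.convexHull(k)[:,0]],np.float32);print(z,cv2.fitEllipse(q))
E
```

```text
1139 x [410.91854215 443.11279293] y [245.41890133 278.23793455] z [ 7.07221723 43.41386591 45.53140415]
wall circle [425.41741158 262.39614363] 17.704598606908714 174
38 ((425.762451171875, 262.3399658203125), (34.83646774291992, 35.55015182495117), 77.0030517578125)
40 ((426.31878662109375, 262.3120422363281), (34.60788345336914, 35.31686782836914), 77.0027847290039)
44 ((427.4314270019531, 262.25616455078125), (34.15070343017578, 34.850311279296875), 77.00333404541016)
```

```bash
python3 - <<'E'
from h import *
A=down(0);x,y=425.8,262.3
ctrl.move_to(np.array([x,y,90.]),A)
print(ctrl.servo_line(np.array([x,y,8]),v=70,stop_force=8))
close(squeeze=80);s=state();print(s["grip_width"],s["grip_force"],s["tcp_pos"],s["force"])
ctrl.servo_line(np.array([x,y,140.]),v=150)
ctrl.move_to(np.array([502.2,-253,140.]),A)
im,d,c=shot();cv2.imwrite("pics/hold3.png",im[:,:,::-1])
t=state()["tcp_pos"];P=cloud(d,c)
m=((P[...,2]>166)&(P[...,2]<182)&(np.hypot(P[...,0]-t[0],P[...,1]-t[1])<26)&(P[...,0]>t[0]-20))
hs=cv2.cvtColor(im,cv2.COLOR_RGB2HSV);mm=(m&(hs[...,1]>60)).astype(np.uint8)
k=max(cv2.findContours(mm,0,1)[0],key=cv2.contourArea);v=P[mm>0]
print("top z",np.percentile(v[:,2],[5,50,95,99]),"x",np.percentile(v[:,0],[1,99]),"y",np.percentile(v[:,1],[1,99]),"bbox",cv2.boundingRect(k))
w=P[(P[...,2]>134)&(P[...,2]<166)&(np.hypot(P[...,0]-t[0],P[...,1]-t[1])<21)&(P[...,0]>t[0]+8)&(abs(P[...,1]-t[1])<10)]
for z0 in(134,142,150,158):
    q=w[(w[:,2]>=z0)&(w[:,2]<z0+8)];print(z0,len(q),q[:,0].max() if len(q) else "",np.median(q[abs(q[:,1]-t[1])<4][:,0]) if len(q) else "")
print("base",blob(im,d,c,(502,-252),75,9,18,14),"tcp",t,s["tool_rot"],state()["grip_width"],state()["time_s"])
E
```

```text
False
33.9150361064917 78.39454588014632 [425.8846974  262.35004181   8.50410439] [-2.11702596 -0.77002084 12.42717736]
top z [168.32379633 175.17965067 176.33498737 176.81749962] x [488.97952289 519.49211815] y [-269.37638324 -235.77033359] bbox (214, 255, 86, 80)
134 246 520.0446015609862 519.4285698070669
142 335 520.1250726338403 519.3506834200566
150 309 520.284419563493 519.4246300227315
158 421 520.2027489489685 519.4729299738715
base (array([ 502.2, -253.2]), array([108.2, 108.8]), 14.1) tcp [ 502.37517236 -252.66123455  140.03857723] [-3.14139552e+00 -7.15747399e-05 -5.96398617e-04] 33.914247346859625 32.575
```

View pics/hold3.png

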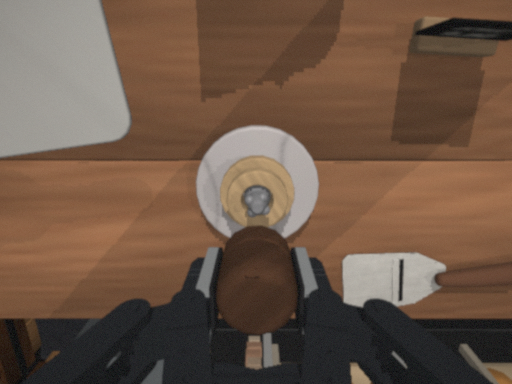

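The knob is held upright at (257,280). It sits about 0.6 mm behind the TCP in x, with its rim about 7.5 mm below the TCP. Pressing it on now.

```bash
python3 - <<'E'
from h import *
T=np.array([502.8,-253.1,140.])
ctrl.servo_line(T,v=60);T[2]=72;ctrl.servo_line(T,v=100);ctrl.pause(.3);f0=state()["force"]
print("f0",f0)
for z in(66,60,54,48):
    T[2]=z;r=ctrl.servo_line(T,v=20,stop_force=24);s=state();print(z,r,s["tcp_pos"].round(2),(s["force"]-f0).round(1),s["grip_width"])
    if r:break
ctrl.pause(.4);s=state();print(s["tcp_pos"].round(2),(s["force"]-f0).round(1),s["torque"].round(2),s["time_s"])
np.save("f0.npy",f0)
E
```

```text
f0 [-0.5473268   0.60450931 -0.47694689]
66 False [ 502.67 -253.03   65.8 ] [ 0.2 -1.3 -0. ] 33.86841373274884
60 False [ 502.47 -253.01   59.91] [-1.7 -0.7  2. ] 33.76959970825604
54 False [ 503.2  -253.25   54.  ] [ 0.5 -0.6 -1.7] 33.67666059830491
48 True [ 503.35 -253.36   52.27] [-2.5  1.5 15.6] 33.77429258206372
[ 503.36 -253.35   52.34] [-1.9  0.2 14.2] [0.21 0.36 0.01] 35.95
```

The knob passed the balls, clicked, and stopped at TCP z=52.3 (about 52 expected for home) with 14 N held. Checking it by camera.

```bash
python3 - <<'E'
from h import *
ctrl.pause(.5)
im,d,c=shot();P=cloud(d,c);t=state()["tcp_pos"]
r=np.hypot(P[...,0]-t[0],P[...,1]-t[1]);hs=cv2.cvtColor(im,cv2.COLOR_RGB2HSV)
v=P[(P[...,2]>80)&(P[...,2]<96)&(r<8)];print("knob top z",np.percentile(v[:,2],[50,95,99]))
w=P[(P[...,2]>46)&(P[...,2]<80)&(r<21)&(P[...,0]>t[0]+8)&(abs(P[...,1]-t[1])<4)]
for z in(46,54,62,70):
    q=w[(w[:,2]>=z)&(w[:,2]<z+8)];print(z,len(q),np.median(q[:,0]) if len(q) else "")
b=P[(P[...,2]>10)&(r<24)&(P[...,0]>t[0]+19)];print("small top",np.median(b[:,2]))
b=P[(P[...,2]>10)&(r>27)&(r<30.5)&(P[...,0]>t[0]+15)];print("large top",np.median(b[:,2]))
print("base",blob(im,d,c,(502,-252),75,9,18,14));s=state();print(t,s["force"]-np.load("f0.npy"),s["time_s"])
cv2.imwrite("pics/end.png",im[:,:,::-1])
E
```

```text
knob top z [88.02096427 88.86498463 89.16390853]
46 97 520.3954916495971
54 136 520.2649123931246
62 126 520.349401579925
70 166 520.3870313349353
small top 35.62535093419075
large top 118.83600312937018
base (array([ 502.3, -253.1]), array([107.8, 109.2]), 14.1)
[ 503.3579814  -253.34843438   52.36427714] [-1.79963077  0.45116282 14.36043618] 36.8
```

View pics/end.png

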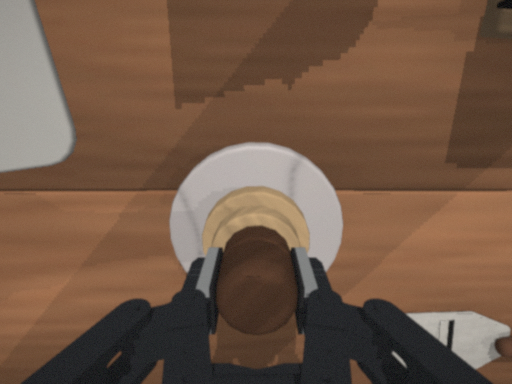

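The knob is at (257,280), upright, with its top at about 88 mm (home). It is within 0.5 mm of the axis, the discs are flat below it, and 14 N is being held. Handing in.

```bash
python3 -c "
from plant import ticket
print(ticket.job_done())"
```

```text
the job is handed in; nothing more can be done
None
```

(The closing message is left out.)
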